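# Wedge a rocking tool cabinet

## Task

The small blue drawer cabinet on the bench rocks because its front left foot is too short. Push the orange wedge along the bench, thin edge first, under that foot until it just takes the weight and the cabinet no longer rocks, without raising the cabinet off its other feet; then press down firmly on the cabinet's top above that foot to prove that it stays still, and take your hand away. Grip or lift nothing, leave the cabinet where it stands and do not disturb the other things on the bench.

Things in the scene. Friction and masses are not known exactly. Their poses are not given: they have to be found in the camera images.
- cabinet: Blue steel bench cabinet, 240 (x) by 300 (y) mm, 4 to 6 kg, loose; its drawers do not open. Origin at bench level under its middle; x runs from the front (drawer pulls, towards the robot) to the back, y to the robot's left, z up. Casing underside 24 mm, flat top 123 mm above the origin. Four feet, 30 mm across, the good ones rounded below, at x = +-95, y = +-125 mm. Low steel dish on the top, back right
- short_foot (a point): On the axis of the short front left foot (cabinet x = -95, y = +125 mm), at the casing's underside, 24 mm above bench level. The foot, seized, hangs 4 to 8 mm above the bench, differently each time; the other three stand on it
- press_point (a point): On the cabinet's flat top straight above the short foot, 25 mm in from the front and left edges: the place to press. Unwedged, it dips 4 to 8 mm under a press of 2 to 5 N. A firm press is about 10 N, held for a second; wedged well, it gives less than 1 mm
- wedge: Solid orange plastic wedge, 120 mm long (x), 50 mm wide (y), 90 g, flat on the bench. Origin at the middle of its underside; x points to the thin edge (x = +60, 3 mm high), the blunt end face (x = -60) is 17 mm high; the top is a plain slope of 1 in 8.6. At the start the thin edge lies 20 to 50 mm in front of the short foot's axis and the wedge points at it, within 8 mm sideways and 0.1 rad
- wedge_end (a point): Middle of the wedge's blunt end face, 8 mm above the bench: where to push. The wedge slides with less than 1 N; once the slope meets the foot the push rises steeply. 4 to 12 N of push seats it well and it then stays by friction; beyond some 30 N it starts to shove the cabinet
- bushing_a: Black plastic bushing with a hexagonal flange, 60 mm across the corners, 26 mm high, loose, to be left alone. Origin at the middle of its underside
- bushing_b: A second black bushing like the first, to be left alone. Origin at the middle of its underside
- screwdriver: Screwdriver lying on the bench, to be left alone
- spanner: Steel spanner lying on the bench, to be left alone
- hammer: Hammer lying on the bench, to be left alone
- spray_can: Aluminium can standing on the bench, 66 mm across, 160 mm high, to be left alone. Origin at the middle of its underside
- cap_plug: Small yellow plastic plug, 32 mm across, 26 mm high, to be left alone. Origin at the middle of its underside
Not all that is in view belongs to the job. There is more than one size of the wedge; the one meant has the size given above.

How it is judged:
On the way, in this order (a step that is already met when the one before it is completed fails the run):
1. the wedge, pushed under the short foot, carries some of the cabinet, which still stands level, with no finger on the cabinet (contact force between wedge and cabinet above 0.5 N and contact force between the fingers and cabinet below 0.2 N and angle between cabinet's own z axis and vertical below 0.01 rad and y of short_foot in the frame of wedge between -0.028 and 0.028 m and x of short_foot in the frame of wedge below 0.068 m), for 0.2 s.
2. the fingers press down with over 4 N on the cabinet's top within 50 mm of the point above the short foot, and the cabinet does not dip more than about 1 mm (contact force between the fingers and cabinet above 4 N and horizontal distance between the grasp point and press_point below 0.05 m and z of the grasp point in the frame of press_point above 0 m and angle between cabinet's own z axis and vertical below 0.009 rad), for 0.3 s.
At the end, for the whole second after the job is handed in: The wedge lies under the short foot (foot axis within 28 mm of the wedge's centre line) and carries more than 0.5 N of the cabinet; the cabinet stands level to 0.006 rad (about 1 mm at a foot), at rest, within 10 mm of where it stood (contact force between wedge and cabinet above 0.5 N and angle between cabinet's own z axis and vertical below 0.006 rad and linear speed of each of cabinet, wedge below 0.01 m/s and y of short_foot in the frame of wedge between -0.028 and 0.028 m and x of short_foot in the frame of wedge below 0.068 m and distance of cabinet from where it was at the start of the episode below 0.01 m); the robot touches nothing.
It fails at once if the wedge is lifted off the bench or tipped up (height (world z) of wedge above 0.008 m or angle between wedge's own z axis and vertical above 0.15 rad).
It fails at once if the cabinet is lifted or tipped beyond its rocking (height (world z) of cabinet above 0.01 m or angle between cabinet's own z axis and vertical above 0.1 rad).
It fails at once if the cabinet is shoved more than 10 mm from where it stood (distance of cabinet from where it was at the start of the episode above 0.01 m).
It fails at once if another thing on the bench is moved more than 20 mm (distance of any of bushing_a, bushing_b, screwdriver, spanner, hammer, spray_can, cap_plug from where it was at the start of the episode above 0.02 m).
It also fails if it takes over 45 s, if anything falls off the work surface, if the arm or the gripper's body presses on something with over 40 N, if the wrist force passes 120 N, or if a joint passes its speed limit or range.

## Robot

A 6-joint arm with a two-finger parallel gripper is mounted at the origin on the work surface. World frame = base frame: x ahead of the robot, y to its left, z up, the work surface at z = 0. Lengths are in m, angles in rad, forces in N, time in s.
With the tool pointing down it reaches from about 0.3 to 0.775 m from the base axis. Payload 14.6 kg.
Tool frame: the origin (TCP) lies on the mounting face of the last link; the fingertips stand 199 mm ahead of it and the grasp point (between the pads) lies 180 mm ahead of it; z points along the fingers, y is the direction in which the jaws open and shut (so a half turn about z gives the same grasp; the last joint's range is limited). The gripper opens to 94 mm and grips with 3 to 60 N. Pads are 16 mm wide; open, the fingers measure 119 mm over their backs; the gripper's body (75 mm by 177 mm) begins 78 mm behind the grasp point.
Start: joints at [-1.244, 0.3, 1.521, -0, 1.321, -0.067], TCP at [0.211, -0.508, 0.405] pointing down, gripper open.
Joint ranges: [-3.03, 3.03], [-0.79, 2.21], [0.23, 2.52], [-1.04, 4.18], [0, 3.07], [-2.55, 2.55]. Speed limits (rad/s): [2.22, 2.22, 2.57, 3.14, 3.14, 3.14].

## Interface

Orientations are given as a rotation vector (axis times angle).
In Python, from workcell import * gives the robot as it stands.
- The arm moves only by the tool move_arm, never from a script. Its argument "targets" is a list of rows, each an object of numbers: "ax", "ay", "az": the turn, a rotation vector about the tool's x, y, z in rad; "dx", "dy", "dz": the shift along the tool's x, y, z in cm; "grip": the opening, from 0 (shut) to 1 (fully open). In form: [{"ax": .., "ay": .., "az": .., "dx": .., "dy": .., "dz": .., "grip": ..}, ...]. A call has 1 to 20 rows; each row is the pose to reach, as a shift and turn from the pose commanded when the call began, along the tool's axes at that moment; what a row does not reach only later rows make up. A row lasts 1/10 s, in which the tool goes at most 50 mm and 8.59 degrees, less where a joint would pass 70% of its speed; a pose out of reach is approached as far as the arm can. A call with a gripper value outside its range is refused whole. The fingers move at their own pace and stop on an object; "grip_force" is the grip in N (left out, the last holds). Time passes only in rows, so rows that repeat a pose let the fingers close. It gives the time, the measured TCP pose, the force and the opening at its end, in the units of the state.
- get_obs(): the state, without advancing time (a new reading comes with each control period).
- capture(name): name is "side" or "top"; returns a dict with "frame" (480x640x3 uint8, red, green, blue), "fovy" (degrees; the focal length in pixels is half the picture's height over the tangent of half this angle, whatever the lens; pixels are square), "cx", "cy" (the principal point, pixels), "view" (4x4, takes a point from world to camera coordinates). Camera axes: x right, y up, looking along -z (the intrinsics and any distortion apply to the point x, -y, -z); pixel columns grow to the right and rows downward; lengths in m; the calibration is good to about 2 mm. A picture is of the moment at which its call begins. There is no depth.
- sign_off(): hands the job in, once; it reports no verdict.
Trained networks look in a picture, given as the dict that the camera call returned (one of the last four; its "shot" number tells which), for a name from the list of things; names that differ only in an ending like _2 or _b are one class to them, and where a whole thing is asked for, a point or a joint stands for the part that bears it (a point fixed in the world has none). Each returns a list of dicts, best first, with "score" (0 to 1); they miss things now and then, are a little off and sometimes report something else, mostly with a low value. They report only what shows in the picture. A call takes as long as a camera call. They do not tell look-alikes from the thing itself.
- recognise(picture, name): "extent" ([left, top, right, bottom] in pixels, round what is visible of it).
The state is a dict: "time_s": time; "joint_positions": joint angles; "joint_vel": joint speeds; "tau": joint torques, N m; "position": TCP position; "orientation": TCP orientation; "wrist_force": force on the tool from outside, world axes, zero at the start; "torque": the same for the moment, N m; "opening": opening from 0.0 (shut) to 1.0 (fully open).
Only numpy, scipy, OpenCV 4.12 (cv2) and the standard library are available. Lean on these libraries where they do the work, as an engineer would, in place of code of your own. Each camera call takes 0.05 s, during which the arm holds its last target.

## Working session

There is one attempt and no reset: what is moved stays moved. The work goes in short steps, Python scripts to look and compute and a tool call to move; the robot and the scene stay as the last step left them, time stands still between calls to the robot, and variables do not carry over. Pictures are saved under pics/ and viewed, and the job is handed in when it is done.

Besides the shell and the picture viewer there is one more tool, called after "Request:" as name(argument=value, ...) on one line, values as JSON. move_arm: Moves the arm, as the interface text tells. Its arguments: {"type":"object","properties":{"targets":{"type":"array"},"grip_force":{"type":"number"}},"required":["targets"]}

```bash
mkdir -p pics; ls; cat > h.py <<'E'
from workcell import *
import numpy as np, cv2
def shot(n,name):
    c=capture(n); cv2.imwrite(f'pics/{name}.png',cv2.cvtColor(c['frame'],cv2.COLOR_RGB2BGR)); return c
E
python3 - <<'E'
from h import *
print(get_obs())
for n in ('side','top'):
    c=shot(n,n+'0'); print({k:v for k,v in c.items() if k!='frame'})
    for t in ('cabinet','wedge','bushing_a','screwdriver','spanner','hammer','spray_can','cap_plug'):
        print(t,[(np.round(r['extent']).tolist(),round(r['score'],2)) for r in recognise(c,t)])
E
```

```text
pics
{'time_s': 0.0, 'joint_positions': array([-1.24360687e+00,  3.00444015e-01,  1.52158894e+00, -3.88318334e-05,
        1.32073758e+00, -6.66539980e-02]), 'joint_vel': array([ 0.00123408,  0.00096088, -0.00068644, -0.0004944 , -0.00229478,
        0.00021024]), 'tau': array([ 2.64262766e-03, -5.31805658e+01, -3.52736878e+01,  7.09651038e-02,
        2.43651151e-02, -9.50523577e-05]), 'position': array([ 0.21101101, -0.507866  ,  0.40409774]), 'orientation': array([-3.07973313e+00, -6.14444541e-01,  2.98821028e-04]), 'wrist_force': array([0.12085258, 0.32725357, 0.52216727]), 'torque': array([ 0.00552792, -0.00070227,  0.0547492 ]), 'opening': 0.9974999382198101}
{'fovy': 48.80981407151101, 'cx': 325.4372952803899, 'cy': 242.4096694033257, 'view': array([[-0.97245516, -0.23239146, -0.0180322 ,  0.49657204],
       [ 0.15962478, -0.72033556,  0.6750086 , -0.15832562],
       [-0.16985548,  0.65353722,  0.73758947, -1.10013458],
       [ 0.        ,  0.        ,  0.        ,  1.        ]]), 'shot': 1}
cabinet [([154.0, 154.0, 290.0, 283.0], 0.93)]
wedge [([280.0, 272.0, 338.0, 293.0]
[... 835 characters left out ...]
5635e-01,  1.22954756e-02,  9.78984093e-01,
        -1.40834451e+00],
       [ 0.00000000e+00,  0.00000000e+00,  0.00000000e+00,
         1.00000000e+00]]), 'shot': 2}
cabinet [([261.0, 98.0, 393.0, 219.0], 0.79)]
wedge [([286.0, 220.0, 309.0, 264.0], 0.76), ([329.0, 262.0, 352.0, 296.0], 0.72), ([206.0, 325.0, 273.0, 354.0], 0.58)]
bushing_a [([375.0, 215.0, 395.0, 238.0], 0.74), ([332.0, 228.0, 354.0, 247.0], 0.6)]
screwdriver [([432.0, 272.0, 458.0, 296.0], 0.73)]
spanner [([140.0, 298.0, 196.0, 329.0], 0.82)]
hammer [([408.0, 203.0, 500.0, 245.0], 0.77), ([331.0, 226.0, 355.0, 248.0], 0.48)]
spray_can [([156.0, 201.0, 195.0, 239.0], 0.7), ([409.0, 205.0, 502.0, 242.0], 0.37)]
cap_plug []
```

View pics/side0.png

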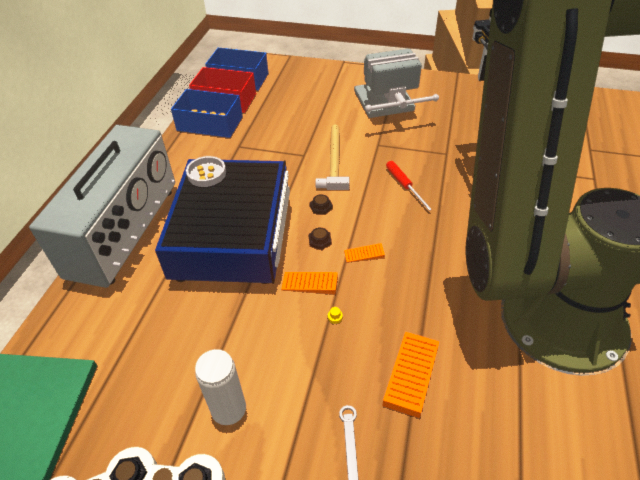

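View pics/top0.png

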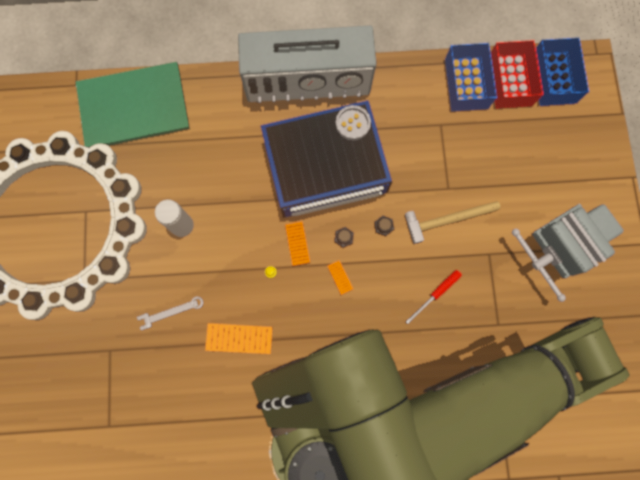

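```bash
python3 - <<'E'
import cv2
a=cv2.imread('pics/top0.png')[90:310,250:410]; cv2.imwrite('pics/topz.png',cv2.resize(a,None,fx=2.7,fy=2.7,interpolation=2))
a=cv2.imread('pics/side0.png')[140:300,150:350]; cv2.imwrite('pics/sidez.png',cv2.resize(a,None,fx=3.6,fy=3.6,interpolation=2))
E
```

```text
(no output)
```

View pics/topz.png

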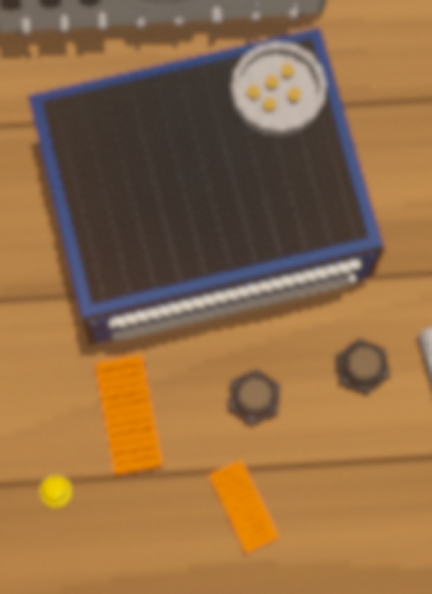

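View pics/sidez.png

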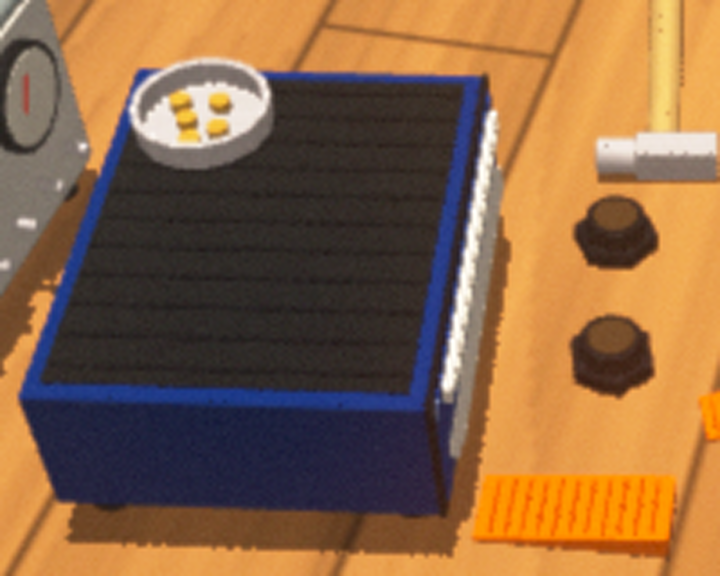

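```bash
cat >> h.py <<'E'
from scipy.optimize import least_squares, minimize
def proj(c,P):
    P=np.atleast_2d(P); q=P@c['view'][:3,:3].T+c['view'][:3,3]
    f=240/np.tan(np.radians(c['fovy'])/2)
    return np.c_[c['cx']+f*q[:,0]/-q[:,2], c['cy']+f*q[:,1]/q[:,2]]
def place(p,L):
    L=np.array(L,float);c,s=np.cos(p[2]),np.sin(p[2])
    return np.c_[p[0]+c*L[:,0]-s*L[:,1],p[1]+s*L[:,0]+c*L[:,1],L[:,2]]
W=[(-.06,-.025,0),(-.06,.025,0),(.06,-.025,0),(.06,.025,0),(-.06,-.025,.017),(-.06,.025,.017),(.06,-.025,.003),(.06,.025,.003)]
def omask(c,e):
    h=cv2.cvtColor(c['frame'],cv2.COLOR_RGB2HSV)
    m=((h[...,0]>=5)&(h[...,0]<=15)&(h[...,1]>225)&(h[...,2]>150))
    r=np.zeros_like(m); r[e[1]:e[3],e[0]:e[2]]=1
    return (m&r).astype(np.uint8)
S=8
def hullmask(c,p,box,L=W):
    q=proj(c,place(p,L))-[box[0],box[1]]
    h=cv2.convexHull(q.astype(np.float32))[:,0]
    m=np.zeros(((box[3]-box[1])*S,(box[2]-box[0])*S),np.uint8)
    cv2.fillConvexPoly(m,np.round((h+.5)*S*16).astype(int),1,shift=4)
    return m
def fitwedge(cs,boxes,p0):
    ms=[cv2.resize(omask(c,b)[b[1]:b[3],b[0]:b[2]],None,fx=S,fy=S,interpolation=0) for c,b in zip(cs,boxes)]
    def cost(p):
        t=0
        for c,b,m in zip(cs,boxes,ms):
            k=hullmask(c,p,b); t+=1-(k&m).sum()/max(1,(k|m).sum())
        return t
    r=minimize(cost,p0,method='Nelder-Mead',options=dict(initial_simplex=[p0,np.add(p0,[.01,0,0]),np.add(p0,[0,.01,0]),np.add(p0,[0,0,.1])],xatol=1e-5,fatol=1e-5))
    return r.x,r.fun
def cabfit(cs,obs):
    L=[(.12,.15,.123),(.12,-.15,.123),(-.12,-.15,.123),(-.12,.15,.123)]
    f=lambda p:np.concatenate([(proj(c,place(p,L))-o).ravel() for c,o in zip(cs,obs)])
    r=least_squares(f,[.5,0,.1]); return r.x,f(r.x)
E
python3 - <<'E'
from h import *
s=capture('side');t=capture('top')
to=np.array([(32,97),(320,32),(380,243),(87,312)])/2.7+[250,90]
so=np.array([(25,393),(140,70),(487,78),(427,403)])/3.6+[150,140]
for a,b in (([t],[to]),([s],[so]),([s,t],[so,to])):
    p,r=cabfit(a,b); print('cab',p.round(4),r.round(1))
bs,bt=[272,262,346,303],[278,214,316,270]
print(omask(s,bs).sum(),omask(t,bt).sum())
p0=[.38,.06,.1]
for a,b in (([t],[bt]),([s],[bs]),([s,t],[bs,bt])):
    w,f=fitwedge(a,b,p0); print('wedge',w.round(4),f)
foot=place(p,[(-.095,.125,.024)])[0]; print('foot',foot)
d=foot[:2]-w[:2]; c,n=np.cos(w[2]),np.sin(w[2]); print('foot in wedge',c*d[0]+n*d[1],-n*d[0]+c*d[1])
print('press same xy; blunt', place(w,[(-.06,0,.008)]))
E
```

```text
cab [ 0.7552 -0.0683  0.1771] [-1.5 -2.1  0.7 -3.1  2.3  1.8 -1.5  3. ]
cab [ 0.7528 -0.0654  0.1786] [-2.4  0.6 -0.7 -1.7  1.  -1.9  2.1  1.4]
cab [ 0.754  -0.0672  0.1781] [-2.6 -0.2 -0.8 -2.3  0.8 -2.4  1.7  0.6 -1.9 -1.6  0.2 -2.7  1.9  2.2
 -1.8  3.5]
364 4
wedge [0.38 0.06 0.1 ] 1.0
wedge [0.38 0.06 0.1 ] 1.0
wedge [0.38 0.06 0.1 ] 2.0
foot [0.63837886 0.03898355 0.024     ]
foot in wedge 0.2549898995846745 -0.04670630321818167
press same xy; blunt [[0.32029975 0.05401    0.008     ]]
```

```bash
python3 - <<'E'
from h import *
s=capture('side');t=capture('top')
print(t.keys())
for c,pts in ((s,[(300,282),(320,285)]),(t,[(297,240),(297,250),(320,240),(280,240)])):
    h=cv2.cvtColor(c['frame'],cv2.COLOR_RGB2HSV); print([h[y,x].tolist() for x,y in pts])
h=cv2.cvtColor(t['frame'],cv2.COLOR_RGB2HSV)
print(h[240,280:316].tolist())
h=cv2.cvtColor(s['frame'],cv2.COLOR_RGB2HSV)
print(h[282,276:346:2].tolist())
E
```

```text
dict_keys(['frame', 'fovy', 'cx', 'cy', 'view', 'shot'])
[[13, 255, 248], [18, 255, 254]]
[[17, 255, 224], [16, 255, 218], [16, 154, 182], [16, 153, 183]]
[[16, 153, 183], [16, 153, 183], [16, 153, 183], [16, 153, 182], [16, 154, 181], [16, 153, 180], [15, 158, 182], [15, 184, 198], [16, 224, 219], [17, 255, 225], [17, 255, 222], [16, 255, 218], [17, 255, 218], [16, 255, 218], [16, 255, 219], [16, 255, 221], [17, 255, 223], [17, 255, 224], [17, 255, 224], [17, 255, 224], [17, 255, 226], [17, 255, 227], [17, 255, 228], [17, 255, 228], [17, 255, 227], [16, 225, 221], [15, 189, 205], [15, 164, 188], [16, 152, 181], [15, 152, 180], [16, 152, 180], [15, 151, 181], [16, 152, 181], [16, 151, 181], [16, 151, 181], [16, 151, 181]]
[[13, 175, 125], [13, 177, 124], [13, 172, 154], [16, 204, 246], [18, 255, 254], [15, 255, 252], [18, 255, 254], [17, 255, 254], [17, 255, 254], [17, 255, 254], [16, 255, 254], [18, 255, 254], [13, 255, 248], [18, 255, 254], [13, 255, 248], [18, 255, 254], [13, 255, 244], [17, 255, 254], [17, 255, 254], [17, 255, 254], [18, 255, 254], [13, 255, 247], [18, 255, 254], [14, 255, 252], [18, 255, 254], [16, 255, 254], [18, 255, 254], [17, 255, 254], [16, 255, 254], [18, 255, 254], [13, 245, 235], [13, 173, 171], [13, 177, 173], [15, 172, 223], [14, 174, 226]]
```

```bash
sed -i "s/m=((h.*/m=(h[...,0]>=5)\&(h[...,0]<=22)\&(h[...,1]>205)\&(h[...,2]>90)/" h.py; python3 - <<'E'
from h import *
s=capture('side');t=capture('top')
bs,bt=[272,262,346,303],[278,214,316,270]
print(omask(s,bs).sum(),omask(t,bt).sum())
p0=[.53,.06,.15]
for sc in (1,.96,.92):
  hw=np.array(W)
  import h as H
  H.W=[tuple(v) for v in (hw*sc)]
  H.hullmask.__defaults__=(H.W,)
  for n,a,b in (('t',[t],[bt]),('s',[s],[bs]),('st',[s,t],[bs,bt])):
    w,f=fitwedge(a,b,p0); print(sc,n,'wedge',w.round(4),round(f,3))
# overlay
im=[]
for c,b in ((s,bs),(t,bt)):
    k=omask(c,b); v=c['frame'][...,::-1].copy(); v[k>0]=(255,0,255)
    im.append(cv2.resize(v[205:305,260:360],None,fx=4,fy=4,interpolation=0))
cv2.imwrite('pics/mask.png',np.hstack(im))
E
```

```text
1113 745
1 t wedge [0.5413 0.0245 0.1238] 0.056
1 s wedge [0.5416 0.0254 0.1243] 0.025
1 st wedge [0.5412 0.025  0.1235] 0.089
0.96 t wedge [0.5411 0.0244 0.1213] 0.053
0.96 s wedge [0.5417 0.0248 0.124 ] 0.07
0.96 st wedge [0.5412 0.0246 0.1244] 0.123
0.92 t wedge [0.5398 0.0243 0.1198] 0.109
0.92 s wedge [0.542  0.0255 0.1352] 0.146
0.92 st wedge [0.5409 0.0245 0.1186] 0.256
```

View pics/mask.png

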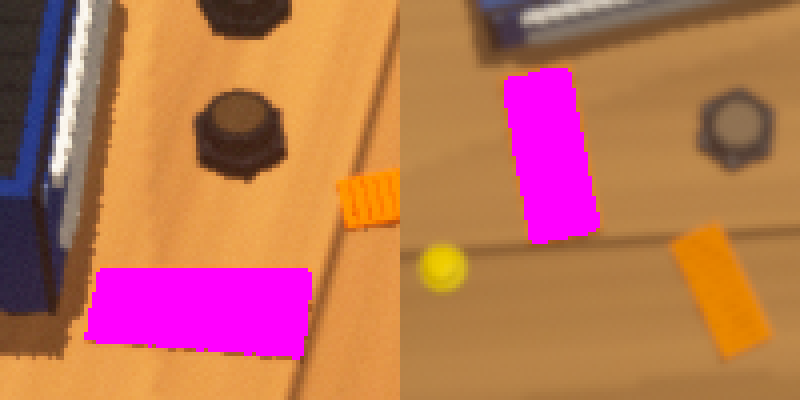

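```bash
cat >> h.py <<'E'
from scipy.spatial.transform import Rotation as R
def togo(xyz_tip,yaw):
    """rows' dx,dy,dz (cm) and az: target of fingertip (199 mm) with tool x at yaw"""
    o=get_obs(); r=R.from_rotvec(o['orientation'])
    tgt=np.array(xyz_tip)+[0,0,.199]
    d=r.inv().apply(tgt-o['position'])*100
    rt=R.from_euler('z',yaw)*R.from_rotvec([np.pi,0,0])
    print('shift cm',d.round(2),'turn',(r.inv()*rt).as_rotvec().round(4),'t',o['time_s'],'F',o['wrist_force'].round(2))
def where():
    o=get_obs(); r=R.from_rotvec(o['orientation']); m=r.as_matrix()
    print('tip',(o['position']+.199*m[:,2]).round(4),'yaw',np.arctan2(m[1,0],m[0,0]).round(4),'F',o['wrist_force'].round(2),'t',round(o['time_s'],2),'open',round(o['opening'],3))
def ray(c,px,z):
    f=240/np.tan(np.radians(c['fovy'])/2); V=c['view']
    d=V[:3,:3].T@np.array([(px[0]-c['cx'])/f,-(px[1]-c['cy'])/f,-1]); o=-V[:3,:3].T@V[:3,3]
    return o+d*(z-o[2])/d[2]
E
python3 - <<'E'
from h import *
t=capture('top')
for n,p,z in (('can',(168,212),.16),('smallwedge',(340,278),.01),('plug',(270,272),.02),('bushL',(344,237),.02),('bushR',(385,226),.02),('hammerhead',(414,228),.02)): print(n,ray(t,p,z).round(3))
where(); togo([.445,.013,.1],.1235)
E
```

```text
can [0.61  0.339 0.16 ]
smallwedge [ 0.436 -0.087  0.01 ]
plug [0.463 0.102 0.02 ]
bushL [ 0.546 -0.105  0.02 ]
bushR [ 0.57 -0.22  0.02]
hammerhead [ 0.559 -0.299  0.02 ]
tip [ 0.211  -0.5079  0.2056] yaw 0.3938 F [ 0.38  0.57 -0.69] t 1.25 open 0.999
shift cm [ 41.59 -39.12  10.56] turn [0.     0.     0.2703] t 1.25 F [ 0.38  0.57 -0.69]
```

Request:
move_arm(targets=[{"dx": 4, "dy": -3.8, "dz": 0, "az": 0.03, "grip": 0}, {"dx": 8, "dy": -7.5, "dz": 0, "az": 0.06, "grip": 0}, {"dx": 11, "dy": -10.3, "dz": 0, "az": 0.09, "grip": 0}, {"dx": 14, "dy": -13.2, "dz": 0, "az": 0.11, "grip": 0}, {"dx": 17, "dy": -16, "dz": 0, "az": 0.13, "grip": 0}, {"dx": 20, "dy": -18.8, "dz": 0, "az": 0.15, "grip": 0}, {"dx": 23, "dy": -21.6, "dz": 0, "az": 0.17, "grip": 0}, {"dx": 26, "dy": -24.5, "dz": 0, "az": 0.19, "grip": 0}, {"dx": 29, "dy": -27.3, "dz": 0, "az": 0.21, "grip": 0}, {"dx": 32, "dy": -30.1, "dz": 0, "az": 0.23, "grip": 0}, {"dx": 35, "dy": -32.9, "dz": 0, "az": 0.25, "grip": 0}, {"dx": 38, "dy": -35.7, "dz": 2, "az": 0.27, "grip": 0}, {"dx": 41.6, "dy": -39.1, "dz": 5, "az": 0.27, "grip": 0}, {"dx": 41.6, "dy": -39.1, "dz": 8, "az": 0.27, "grip": 0}, {"dx": 41.6, "dy": -39.1, "dz": 10.6, "az": 0.27, "grip": 0}, {"dx": 41.6, "dy": -39.1, "dz": 10.6, "az": 0.27, "grip": 0}, {"dx": 41.6, "dy": -39.1, "dz": 10.6, "az": 0.27, "grip": 0}, {"dx": 41.6, "dy": -39.1, "dz": 10.6, "az": 0.27, "grip": 0}])

```text
schema error: expected keys ax, ay, az, dx, dy, dz, grip
```

```bash
python3 - <<'E'
from h import *
where(); togo([.456,.0145,.006],.1235); print(get_obs()['joint_positions'].round(2))
shot('side','side1')
where()
E
```

```text
tip [ 0.211  -0.5079  0.2056] yaw 0.3938 F [ 0.38  0.57 -0.69] t 1.25 open 0.999
shift cm [ 42.67 -38.84  19.96] turn [0.     0.     0.2703] t 1.25 F [ 0.38  0.57 -0.69]
[-1.24  0.3   1.52 -0.    1.32 -0.07]
tip [ 0.2111 -0.5079  0.2056] yaw 0.3938 F [0.32 0.77 0.17] t 1.3 open 1.0
```

View pics/side1.png

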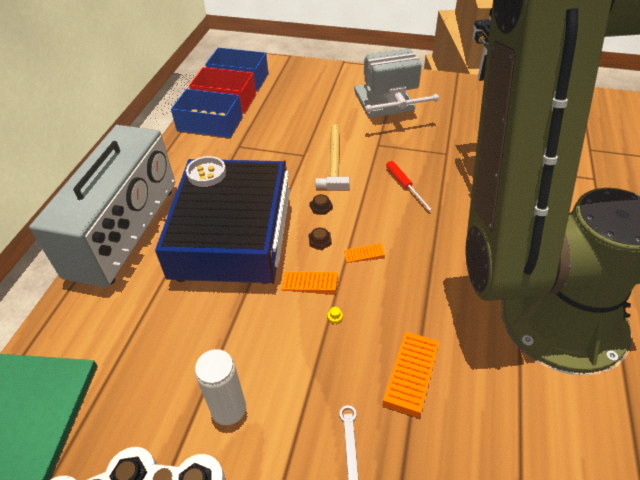

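The move was refused (all keys are needed); the picture shows the scene unchanged. Resending with all keys.

Request:
move_arm(targets=[{"ax": 0, "ay": 0, "dx": 4, "dy": -3.8, "dz": 0, "az": 0.03, "grip": 0}, {"ax": 0, "ay": 0, "dx": 8, "dy": -7.5, "dz": 0, "az": 0.06, "grip": 0}, {"ax": 0, "ay": 0, "dx": 11, "dy": -10.3, "dz": 0, "az": 0.09, "grip": 0}, {"ax": 0, "ay": 0, "dx": 14, "dy": -13.2, "dz": 0, "az": 0.11, "grip": 0}, {"ax": 0, "ay": 0, "dx": 17, "dy": -16, "dz": 0, "az": 0.13, "grip": 0}, {"ax": 0, "ay": 0, "dx": 20, "dy": -18.8, "dz": 0, "az": 0.15, "grip": 0}, {"ax": 0, "ay": 0, "dx": 23, "dy": -21.6, "dz": 0, "az": 0.17, "grip": 0}, {"ax": 0, "ay": 0, "dx": 26, "dy": -24.5, "dz": 0, "az": 0.19, "grip": 0}, {"ax": 0, "ay": 0, "dx": 29, "dy": -27.3, "dz": 0, "az": 0.21, "grip": 0}, {"ax": 0, "ay": 0, "dx": 32, "dy": -30.1, "dz": 0, "az": 0.23, "grip": 0}, {"ax": 0, "ay": 0, "dx": 35, "dy": -32.9, "dz": 0, "az": 0.25, "grip": 0}, {"ax": 0, "ay": 0, "dx": 38, "dy": -35.7, "dz": 2, "az": 0.27, "grip": 0}, {"ax": 0, "ay": 0, "dx": 41.6, "dy": -39.1, "dz": 5, "az": 0.27, "grip": 0}, {"ax": 0, "ay": 0, "dx": 41.6, "dy": -39.1, "dz": 8, "az": 0.27, "grip": 0}, {"ax": 0, "ay": 0, "dx": 41.6, "dy": -39.1, "dz": 10.6, "az": 0.27, "grip": 0}, {"ax": 0, "ay": 0, "dx": 41.6, "dy": -39.1, "dz": 10.6, "az": 0.27, "grip": 0}, {"ax": 0, "ay": 0, "dx": 41.6, "dy": -39.1, "dz": 10.6, "az": 0.27, "grip": 0}, {"ax": 0, "ay": 0, "dx": 41.6, "dy": -39.1, "dz": 10.6, "az": 0.27, "grip": 0}])

```text
time_s: 3.1
position: [0.4455, 0.0125, 0.3002]
orientation: [3.135, 0.193, 0.004]
wrist_force: [1.0, 0.7, 1.0]
opening: 0.006
```

```bash
python3 - <<'E'
from h import *
where(); togo([.456,.0145,.006],.1235); print(get_obs()['joint_positions'].round(2))
shot('side','side2')
where()
E
```

```text
tip [0.4459 0.0125 0.1012] yaw 0.1232 F [1.03 0.71 1.01] t 3.1 open 0.006
shift cm [ 1.05 -0.07  9.52] turn [ 0.0004 -0.0023 -0.0003] t 3.1 F [1.03 0.71 1.01]
[-0.05  0.19  1.92  0.    1.03  1.39]
tip [0.4459 0.0125 0.1012] yaw 0.1232 F [-0.09 -0.59 -0.27] t 3.15 open 0.005
```

View pics/side2.png

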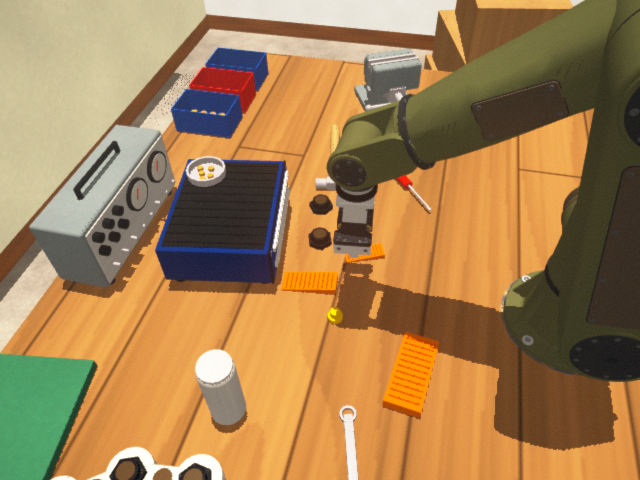

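Request:
move_arm(targets=[{"ax": 0, "ay": 0, "az": 0, "dx": 0, "dy": 0, "dz": 3, "grip": 0}, {"ax": 0, "ay": 0, "az": 0, "dx": 0, "dy": -0.1, "dz": 6, "grip": 0}, {"ax": 0, "ay": 0, "az": 0, "dx": 0, "dy": -0.2, "dz": 8, "grip": 0}, {"ax": 0, "ay": 0, "az": 0, "dx": 0, "dy": -0.2, "dz": 9, "grip": 0}, {"ax": 0, "ay": 0, "az": 0, "dx": 0, "dy": -0.2, "dz": 9.5, "grip": 0}, {"ax": 0, "ay": 0, "az": 0, "dx": 0.5, "dy": -0.2, "dz": 9.5, "grip": 0}, {"ax": 0, "ay": 0, "az": 0, "dx": 0.5, "dy": -0.2, "dz": 9.5, "grip": 0}])

```text
time_s: 3.85
position: [0.4508, 0.0153, 0.2047]
orientation: [3.135, 0.194, 0.003]
wrist_force: [0.4, -0.4, 1.0]
opening: 0.002
```

```bash
python3 - <<'E'
from h import *
where(); togo([.4817,.0176,.006],.1235)
s=shot('side','side3');shot('top','top3')
cv2.imwrite('pics/z3.png',cv2.resize(cv2.imread('pics/side3.png')[150:320,250:420],None,fx=3.5,fy=3.5,interpolation=2))
where()
E
```

```text
tip [0.4512 0.0153 0.0057] yaw 0.1237 F [ 0.42 -0.43  0.96] t 3.85 open 0.002
shift cm [ 3.1   0.16 -0.02] turn [ 0.0003 -0.0021  0.0002] t 3.85 F [ 0.42 -0.43  0.96]
tip [0.4506 0.0153 0.0055] yaw 0.1238 F [-0.34  0.41  0.21] t 3.95 open 0.006
```

View pics/z3.png

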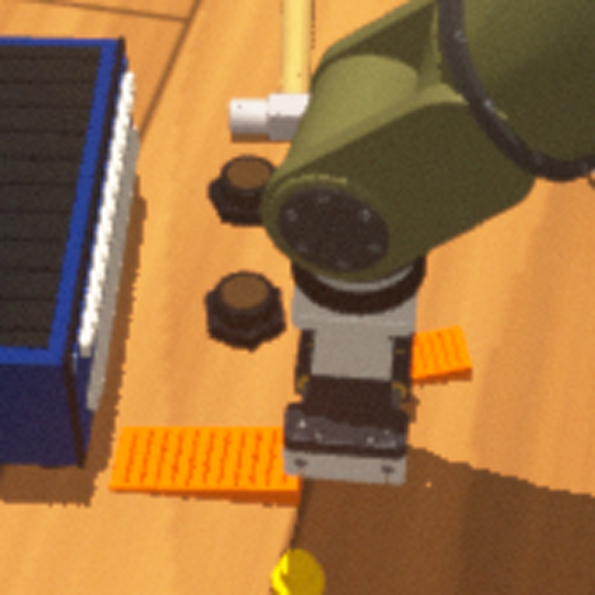

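Request:
move_arm(targets=[{"ax": 0, "ay": 0, "az": 0, "dx": 0.6, "dy": 0.15, "dz": 0, "grip": 0}, {"ax": 0, "ay": 0, "az": 0, "dx": 1.2, "dy": 0.15, "dz": 0, "grip": 0}, {"ax": 0, "ay": 0, "az": 0, "dx": 1.6, "dy": 0.15, "dz": 0, "grip": 0}, {"ax": 0, "ay": 0, "az": 0, "dx": 2.0, "dy": 0.15, "dz": 0, "grip": 0}, {"ax": 0, "ay": 0, "az": 0, "dx": 2.3, "dy": 0.15, "dz": 0, "grip": 0}, {"ax": 0, "ay": 0, "az": 0, "dx": 2.6, "dy": 0.15, "dz": 0, "grip": 0}, {"ax": 0, "ay": 0, "az": 0, "dx": 2.9, "dy": 0.15, "dz": 0, "grip": 0}, {"ax": 0, "ay": 0, "az": 0, "dx": 3.2, "dy": 0.15, "dz": 0, "grip": 0}, {"ax": 0, "ay": 0, "az": 0, "dx": 3.5, "dy": 0.15, "dz": 0, "grip": 0}, {"ax": 0, "ay": 0, "az": 0, "dx": 3.8, "dy": 0.15, "dz": 0, "grip": 0}, {"ax": 0, "ay": 0, "az": 0, "dx": 4.1, "dy": 0.15, "dz": 0, "grip": 0}, {"ax": 0, "ay": 0, "az": 0, "dx": 4.4, "dy": 0.15, "dz": 0, "grip": 0}, {"ax": 0, "ay": 0, "az": 0, "dx": 4.6, "dy": 0.15, "dz": 0, "grip": 0}, {"ax": 0, "ay": 0, "az": 0, "dx": 4.8, "dy": 0.15, "dz": 0, "grip": 0}])

```text
time_s: 5.35
position: [0.4979, 0.0199, 0.2036]
orientation: [-3.136, -0.194, 0.0]
wrist_force: [-0.8, 0.4, -0.1]
opening: 0.01
```

```bash
python3 - <<'E'
from h import *
where()
s=shot('side','side4');t=shot('top','top4')
cv2.imwrite('pics/z4.png',cv2.resize(cv2.imread('pics/side4.png')[150:320,220:390],None,fx=3.5,fy=3.5,interpolation=2))
where()
E
```

```text
tip [0.4978 0.0199 0.0046] yaw 0.1238 F [-0.77  0.39 -0.14] t 5.35 open 0.01
tip [0.4979 0.0199 0.0047] yaw 0.1238 F [-0.17 -0.29 -0.29] t 5.45 open 0.004
```

View pics/z4.png

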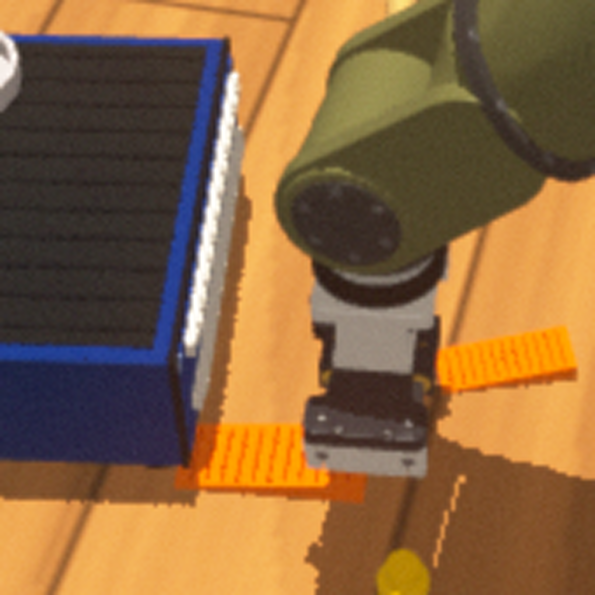

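Request:
move_arm(targets=[{"ax": 0, "ay": 0, "az": 0, "dx": 0.15, "dy": 0, "dz": -0.05, "grip": 0}, {"ax": 0, "ay": 0, "az": 0, "dx": 0.3, "dy": 0, "dz": -0.1, "grip": 0}, {"ax": 0, "ay": 0, "az": 0, "dx": 0.45, "dy": 0, "dz": -0.1, "grip": 0}, {"ax": 0, "ay": 0, "az": 0, "dx": 0.6, "dy": 0, "dz": -0.1, "grip": 0}, {"ax": 0, "ay": 0, "az": 0, "dx": 0.7, "dy": 0, "dz": -0.1, "grip": 0}, {"ax": 0, "ay": 0, "az": 0, "dx": 0.8, "dy": 0, "dz": -0.1, "grip": 0}])

```text
time_s: 6.05
position: [0.5057, 0.0208, 0.2046]
orientation: [-3.136, -0.194, 0.0]
wrist_force: [-0.7, -0.6, 0.6]
opening: 0.002
```

Request:
move_arm(targets=[{"ax": 0, "ay": 0, "az": 0, "dx": 0.1, "dy": 0, "dz": 0, "grip": 0}, {"ax": 0, "ay": 0, "az": 0, "dx": 0.2, "dy": 0, "dz": 0, "grip": 0}, {"ax": 0, "ay": 0, "az": 0, "dx": 0.3, "dy": 0, "dz": 0, "grip": 0}, {"ax": 0, "ay": 0, "az": 0, "dx": 0.4, "dy": 0, "dz": 0, "grip": 0}])

```text
time_s: 6.45
position: [0.5097, 0.0213, 0.2047]
orientation: [-3.136, -0.194, -0.0]
wrist_force: [-1.7, -0.1, 1.0]
opening: 0.006
```

Request:
move_arm(targets=[{"ax": 0, "ay": 0, "az": 0, "dx": 0.1, "dy": 0, "dz": 0, "grip": 0}, {"ax": 0, "ay": 0, "az": 0, "dx": 0.2, "dy": 0, "dz": 0, "grip": 0}, {"ax": 0, "ay": 0, "az": 0, "dx": 0.3, "dy": 0, "dz": 0, "grip": 0}])

```text
time_s: 6.75
position: [0.5127, 0.0217, 0.2046]
orientation: [-3.136, -0.194, 0.0]
wrist_force: [-0.9, -0.6, 1.4]
opening: 0.008
```

Request:
move_arm(targets=[{"ax": 0, "ay": 0, "az": 0, "dx": 0.1, "dy": 0, "dz": 0, "grip": 0}, {"ax": 0, "ay": 0, "az": 0, "dx": 0.2, "dy": 0, "dz": 0, "grip": 0}, {"ax": 0, "ay": 0, "az": 0, "dx": 0.3, "dy": 0, "dz": 0, "grip": 0}])

```text
time_s: 7.05
position: [0.5156, 0.0221, 0.2046]
orientation: [3.136, 0.194, -0.0]
wrist_force: [-1.8, -0.2, 1.3]
opening: 0.003
```

Request:
move_arm(targets=[{"ax": 0, "ay": 0, "az": 0, "dx": 0.1, "dy": 0, "dz": 0, "grip": 0}, {"ax": 0, "ay": 0, "az": 0, "dx": 0.2, "dy": 0, "dz": 0, "grip": 0}])

```text
time_s: 7.25
position: [0.5176, 0.0223, 0.2047]
orientation: [3.136, 0.194, 0.0]
wrist_force: [-1.5, 0.8, -0.2]
opening: 0.006
```

Request:
move_arm(targets=[{"ax": 0, "ay": 0, "az": 0, "dx": 0.1, "dy": 0, "dz": 0, "grip": 0}, {"ax": 0, "ay": 0, "az": 0, "dx": 0.2, "dy": 0, "dz": 0, "grip": 0}])

```text
time_s: 7.45
position: [0.5196, 0.0226, 0.2046]
orientation: [-3.136, -0.194, 0.0]
wrist_force: [-0.8, 1.0, 0.4]
opening: 0.008
```

Request:
move_arm(targets=[{"ax": 0, "ay": 0, "az": 0, "dx": 0.1, "dy": 0, "dz": 0, "grip": 0}, {"ax": 0, "ay": 0, "az": 0, "dx": 0.2, "dy": 0, "dz": 0, "grip": 0}])

```text
time_s: 7.65
position: [0.5216, 0.0228, 0.2046]
orientation: [-3.136, -0.194, -0.0]
wrist_force: [-0.5, 0.3, -0.0]
opening: 0.001
```

Request:
move_arm(targets=[{"ax": 0, "ay": 0, "az": 0, "dx": 0.1, "dy": 0, "dz": 0, "grip": 0}, {"ax": 0, "ay": 0, "az": 0, "dx": 0.2, "dy": 0, "dz": 0, "grip": 0}])

```text
time_s: 7.85
position: [0.5236, 0.023, 0.2046]
orientation: [3.136, 0.194, 0.0]
wrist_force: [-0.8, -0.7, 0.2]
opening: 0.007
```

Request:
move_arm(targets=[{"ax": 0, "ay": 0, "az": 0, "dx": 0.1, "dy": 0, "dz": 0, "grip": 0}, {"ax": 0, "ay": 0, "az": 0, "dx": 0.2, "dy": 0, "dz": 0, "grip": 0}])

```text
time_s: 8.05
position: [0.5256, 0.0233, 0.2046]
orientation: [-3.136, -0.194, 0.0]
wrist_force: [-1.1, 0.2, 0.5]
opening: 0.008
```

Request:
move_arm(targets=[{"ax": 0, "ay": 0, "az": 0, "dx": 0.1, "dy": 0, "dz": 0, "grip": 0}, {"ax": 0, "ay": 0, "az": 0, "dx": 0.2, "dy": 0, "dz": 0, "grip": 0}])

```text
time_s: 8.25
position: [0.5275, 0.0236, 0.2046]
orientation: [3.136, 0.194, -0.0]
wrist_force: [-0.5, -0.4, 0.5]
opening: 0.005
```

```bash
python3 - <<'E'
from h import *
where()
s=shot('side','side5');t=shot('top','top5')
a=cv2.imread('pics/side5.png')[200:310,220:350];b=cv2.imread('pics/top5.png')[180:290,260:350]
cv2.imwrite('pics/z5.png',np.hstack([cv2.resize(x,None,fx=3.6,fy=3.6,interpolation=2) for x in (a,b)]))
where()
E
```

```text
tip [0.5275 0.0236 0.0056] yaw 0.1239 F [-0.5  -0.41  0.45] t 8.25 open 0.005
tip [0.5276 0.0235 0.0057] yaw 0.1238 F [0.37 0.63 0.25] t 8.35 open 0.005
```

View pics/z5.png

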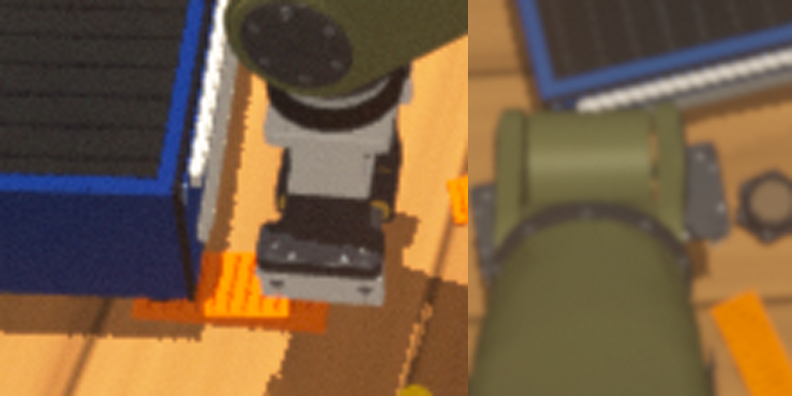

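Request:
move_arm(targets=[{"ax": 0, "ay": 0, "az": 0, "dx": 0.1, "dy": 0, "dz": 0, "grip": 0}, {"ax": 0, "ay": 0, "az": 0, "dx": 0.2, "dy": 0, "dz": 0, "grip": 0}])

```text
time_s: 8.55
position: [0.5295, 0.0238, 0.2046]
orientation: [-3.136, -0.194, 0.0]
wrist_force: [-0.6, 0.4, 0.4]
opening: 0.007
```

Request:
move_arm(targets=[{"ax": 0, "ay": 0, "az": 0, "dx": 0.1, "dy": 0, "dz": 0, "grip": 0}, {"ax": 0, "ay": 0, "az": 0, "dx": 0.2, "dy": 0, "dz": 0, "grip": 0}])

```text
time_s: 8.75
position: [0.5315, 0.024, 0.2046]
orientation: [-3.136, -0.194, 0.0]
wrist_force: [-0.4, -0.3, 0.3]
opening: 0.007
```

Request:
move_arm(targets=[{"ax": 0, "ay": 0, "az": 0, "dx": 0.1, "dy": 0, "dz": 0, "grip": 0}, {"ax": 0, "ay": 0, "az": 0, "dx": 0.2, "dy": 0, "dz": 0, "grip": 0}])

```text
time_s: 8.95
position: [0.5335, 0.0243, 0.2046]
orientation: [3.136, 0.194, 0.0]
wrist_force: [-0.3, 0.2, 0.3]
opening: 0.002
```

```bash
python3 - <<'E'
from h import *
where()
s=capture('side'); print(ray(s,(257,287),0), ray(s,(311,290),0))
where()
E
```

```text
tip [0.5335 0.0243 0.0056] yaw 0.1239 F [-0.28  0.21  0.26] t 8.95 open 0.002
[6.51656369e-01 6.15989469e-02 1.11022302e-16] [5.32873772e-01 4.34544970e-02 1.11022302e-16]
tip [0.5336 0.0243 0.0057] yaw 0.1238 F [ 0.   -1.01 -0.3 ] t 9.0 open 0.006
```

Request:
move_arm(targets=[{"ax": 0, "ay": 0, "az": 0, "dx": 0.1, "dy": 0, "dz": 0, "grip": 0}, {"ax": 0, "ay": 0, "az": 0, "dx": 0.2, "dy": 0, "dz": 0, "grip": 0}])

```text
time_s: 9.2
position: [0.5355, 0.0245, 0.2047]
orientation: [-3.136, -0.194, -0.0]
wrist_force: [-0.4, -0.7, -0.1]
opening: 0.005
```

Request:
move_arm(targets=[{"ax": 0, "ay": 0, "az": 0, "dx": 0.1, "dy": 0, "dz": 0, "grip": 0}, {"ax": 0, "ay": 0, "az": 0, "dx": 0.2, "dy": 0, "dz": 0, "grip": 0}])

```text
time_s: 9.4
position: [0.5375, 0.0248, 0.2046]
orientation: [3.136, 0.194, -0.0]
wrist_force: [-1.3, 0.2, 0.4]
opening: 0.005
```

Request:
move_arm(targets=[{"ax": 0, "ay": 0, "az": 0, "dx": 0.1, "dy": 0, "dz": 0, "grip": 0}, {"ax": 0, "ay": 0, "az": 0, "dx": 0.2, "dy": 0, "dz": 0, "grip": 0}])

```text
time_s: 9.6
position: [0.5394, 0.025, 0.2046]
orientation: [-3.136, -0.194, 0.001]
wrist_force: [-3.1, -0.0, 0.7]
opening: 0.006
```

Request:
move_arm(targets=[{"ax": 0, "ay": 0, "az": 0, "dx": 0.05, "dy": 0, "dz": 0, "grip": 0}, {"ax": 0, "ay": 0, "az": 0, "dx": 0.05, "dy": 0, "dz": 0, "grip": 0}])

```text
time_s: 9.8
position: [0.5398, 0.0251, 0.2046]
orientation: [-3.136, -0.194, 0.001]
wrist_force: [-3.0, -0.3, 1.9]
opening: 0.006
```

Request:
move_arm(targets=[{"ax": 0, "ay": 0, "az": 0, "dx": 0.05, "dy": 0, "dz": 0, "grip": 0}, {"ax": 0, "ay": 0, "az": 0, "dx": 0.05, "dy": 0, "dz": 0, "grip": 0}])

```text
time_s: 10.0
position: [0.5402, 0.0251, 0.2046]
orientation: [-3.136, -0.194, 0.001]
wrist_force: [-4.6, -0.4, 1.8]
opening: 0.005
```

Request:
move_arm(targets=[{"ax": 0, "ay": 0, "az": 0, "dx": 0.05, "dy": 0, "dz": 0, "grip": 0}, {"ax": 0, "ay": 0, "az": 0, "dx": 0.05, "dy": 0, "dz": 0, "grip": 0}])

```text
time_s: 10.2
position: [0.5407, 0.0252, 0.2046]
orientation: [3.136, 0.194, -0.002]
wrist_force: [-5.5, -1.0, 3.0]
opening: 0.006
```

Request:
move_arm(targets=[{"ax": 0, "ay": 0, "az": 0, "dx": 0.05, "dy": 0, "dz": 0, "grip": 0}, {"ax": 0, "ay": 0, "az": 0, "dx": 0.05, "dy": 0, "dz": 0, "grip": 0}])

```text
time_s: 10.4
position: [0.5411, 0.0252, 0.2046]
orientation: [-3.136, -0.194, 0.003]
wrist_force: [-7.8, -0.7, 4.6]
opening: 0.006
```

Request:
move_arm(targets=[{"ax": 0, "ay": 0, "az": 0, "dx": 0.03, "dy": 0, "dz": 0, "grip": 0}, {"ax": 0, "ay": 0, "az": 0, "dx": 0.03, "dy": 0, "dz": 0, "grip": 0}, {"ax": 0, "ay": 0, "az": 0, "dx": 0.03, "dy": 0, "dz": 0, "grip": 0}, {"ax": 0, "ay": 0, "az": 0, "dx": 0.03, "dy": 0, "dz": 0, "grip": 0}])

```text
time_s: 10.8
position: [0.5413, 0.0253, 0.2046]
orientation: [-3.136, -0.194, 0.003]
wrist_force: [-8.9, -1.9, 6.0]
opening: 0.006
```

Request:
move_arm(targets=[{"ax": 0, "ay": 0, "az": 0, "dx": -0.2, "dy": 0, "dz": 0, "grip": 0}, {"ax": 0, "ay": 0, "az": 0, "dx": -0.7, "dy": 0, "dz": 0, "grip": 0}, {"ax": 0, "ay": 0, "az": 0, "dx": -2, "dy": 0, "dz": 0, "grip": 0}, {"ax": 0, "ay": 0, "az": 0, "dx": -4, "dy": 0, "dz": -1, "grip": 0}, {"ax": 0, "ay": 0, "az": 0, "dx": -5, "dy": 0, "dz": -5, "grip": 0}, {"ax": 0, "ay": 0, "az": 0, "dx": -6, "dy": 0, "dz": -9, "grip": 0}, {"ax": 0, "ay": 0, "az": 0, "dx": -6, "dy": 0, "dz": -13, "grip": 0}, {"ax": 0, "ay": 0, "az": 0, "dx": -6, "dy": 0, "dz": -16, "grip": 0}, {"ax": 0, "ay": 0, "az": 0, "dx": -6, "dy": 0, "dz": -16, "grip": 0}, {"ax": 0, "ay": 0, "az": 0, "dx": -6, "dy": 0, "dz": -16, "grip": 0}])

```text
time_s: 11.8
position: [0.4819, 0.0179, 0.3647]
orientation: [3.136, 0.194, 0.002]
wrist_force: [0.6, 0.2, -0.6]
opening: 0.006
```

```bash
python3 - <<'E'
from h import *
where()
s=shot('side','side6');t=shot('top','top6')
a=cv2.imread('pics/side6.png')[200:310,220:350];b=cv2.imread('pics/top6.png')[150:260,260:350]
cv2.imwrite('pics/z6.png',np.hstack([cv2.resize(x,None,fx=3.6,fy=3.6,interpolation=2) for x in (a,b)]))
where(); togo([.638,.039,.145],.1235)
E
```

```text
tip [0.4821 0.0179 0.1657] yaw 0.1238 F [ 0.6   0.16 -0.57] t 11.8 open 0.006
tip [0.4816 0.0179 0.1645] yaw 0.1238 F [-0.28 -0.06  0.24] t 11.9 open 0.007
shift cm [15.75 -0.17  1.92] turn [-0.0003  0.0016  0.0003] t 11.9 F [-0.28 -0.06  0.24]
```

View pics/z6.png

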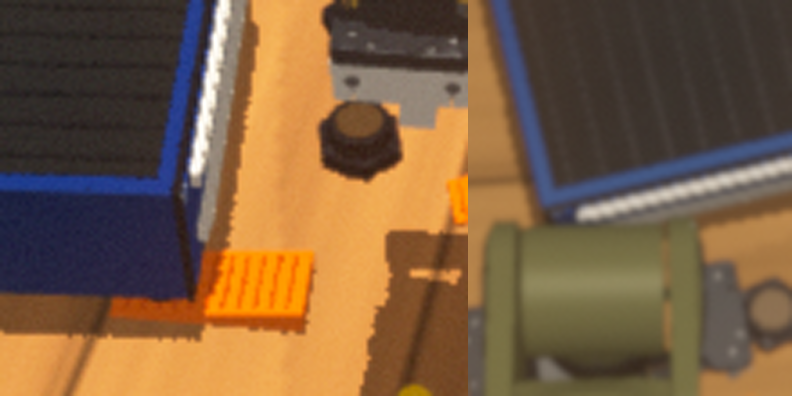

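Request:
move_arm(targets=[{"ax": 0, "ay": 0, "az": 0, "dx": 3, "dy": 0, "dz": 0, "grip": 0}, {"ax": 0, "ay": 0, "az": 0, "dx": 6, "dy": 0, "dz": 0, "grip": 0}, {"ax": 0, "ay": 0, "az": 0, "dx": 9, "dy": 0, "dz": 0, "grip": 0}, {"ax": 0, "ay": 0, "az": 0, "dx": 12, "dy": 0, "dz": 0, "grip": 0}, {"ax": 0, "ay": 0, "az": 0, "dx": 14, "dy": -0.1, "dz": 0, "grip": 0}, {"ax": 0, "ay": 0, "az": 0, "dx": 15.7, "dy": -0.2, "dz": 0, "grip": 0}, {"ax": 0, "ay": 0, "az": 0, "dx": 15.7, "dy": -0.2, "dz": 1, "grip": 0}, {"ax": 0, "ay": 0, "az": 0, "dx": 15.7, "dy": -0.2, "dz": 2, "grip": 0}, {"ax": 0, "ay": 0, "az": 0, "dx": 15.7, "dy": -0.2, "dz": 3, "grip": 0}, {"ax": 0, "ay": 0, "az": 0, "dx": 15.7, "dy": -0.2, "dz": 3.3, "grip": 0}, {"ax": 0, "ay": 0, "az": 0, "dx": 15.7, "dy": -0.2, "dz": 3.3, "grip": 0}])

```text
time_s: 13.0
position: [0.6373, 0.0392, 0.3311]
orientation: [-3.136, -0.194, 0.001]
wrist_force: [-0.0, -0.1, -0.2]
opening: 0.004
```

```bash
python3 - <<'E'
from h import *
where()
s=shot('side','side7')
cv2.imwrite('pics/z7.png',cv2.resize(s['frame'][130:300,140:350,::-1],None,fx=3.5,fy=3.5,interpolation=2))
where()
E
```

```text
tip [0.6371 0.0392 0.1321] yaw 0.1237 F [-0.02 -0.07 -0.18] t 13.0 open 0.004
tip [0.6375 0.0392 0.1327] yaw 0.1237 F [ 1.29 -0.33  0.91] t 13.05 open 0.008
```

View pics/z7.png

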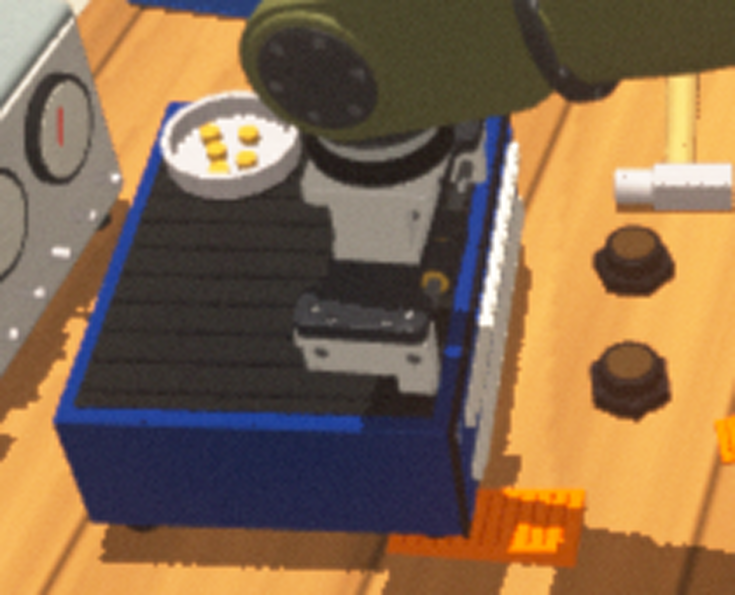

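Request:
move_arm(targets=[{"ax": 0, "ay": 0, "az": 0, "dx": 0, "dy": 0, "dz": 0.2, "grip": 0}, {"ax": 0, "ay": 0, "az": 0, "dx": 0, "dy": 0, "dz": 0.4, "grip": 0}, {"ax": 0, "ay": 0, "az": 0, "dx": 0, "dy": 0, "dz": 0.6, "grip": 0}, {"ax": 0, "ay": 0, "az": 0, "dx": 0, "dy": 0, "dz": 0.7, "grip": 0}, {"ax": 0, "ay": 0, "az": 0, "dx": 0, "dy": 0, "dz": 0.8, "grip": 0}])

```text
time_s: 13.55
position: [0.6377, 0.0393, 0.3236]
orientation: [-3.136, -0.194, -0.0]
wrist_force: [0.7, 0.8, -0.1]
opening: 0.006
```

Request:
move_arm(targets=[{"ax": 0, "ay": 0, "az": 0, "dx": 0, "dy": 0, "dz": 0.05, "grip": 0}, {"ax": 0, "ay": 0, "az": 0, "dx": 0, "dy": 0, "dz": 0.1, "grip": 0}])

```text
time_s: 13.75
position: [0.6377, 0.0393, 0.3226]
orientation: [-3.136, -0.194, -0.0]
wrist_force: [0.6, 0.5, 0.0]
opening: 0.008
```

Request:
move_arm(targets=[{"ax": 0, "ay": 0, "az": 0, "dx": 0, "dy": 0, "dz": 0.05, "grip": 0}, {"ax": 0, "ay": 0, "az": 0, "dx": 0, "dy": 0, "dz": 0.05, "grip": 0}])

```text
time_s: 13.95
position: [0.6377, 0.0393, 0.3221]
orientation: [-3.136, -0.194, 0.0]
wrist_force: [0.4, 0.9, 1.0]
opening: 0.004
```

Request:
move_arm(targets=[{"ax": 0, "ay": 0, "az": 0, "dx": 0, "dy": 0, "dz": 0.04, "grip": 0}, {"ax": 0, "ay": 0, "az": 0, "dx": 0, "dy": 0, "dz": 0.04, "grip": 0}])

```text
time_s: 14.15
position: [0.6377, 0.0393, 0.3217]
orientation: [-3.136, -0.194, 0.0]
wrist_force: [0.3, -0.3, 0.3]
opening: 0.004
```

Request:
move_arm(targets=[{"ax": 0, "ay": 0, "az": 0, "dx": 0, "dy": 0, "dz": 0.04, "grip": 0}, {"ax": 0, "ay": 0, "az": 0, "dx": 0, "dy": 0, "dz": 0.04, "grip": 0}])

```text
time_s: 14.35
position: [0.6377, 0.0393, 0.3215]
orientation: [-3.136, -0.194, -0.0]
wrist_force: [-0.7, -0.5, 0.2]
opening: 0.003
```

Request:
move_arm(targets=[{"ax": 0, "ay": 0, "az": 0, "dx": 0, "dy": 0, "dz": 0.04, "grip": 0}, {"ax": 0, "ay": 0, "az": 0, "dx": 0, "dy": 0, "dz": 0.04, "grip": 0}])

```text
time_s: 14.55
position: [0.6377, 0.0393, 0.3214]
orientation: [3.136, 0.194, 0.001]
wrist_force: [-1.4, 0.5, 5.0]
opening: 0.002
```

Request:
move_arm(targets=[{"ax": 0, "ay": 0, "az": 0, "dx": 0, "dy": 0, "dz": 0.04, "grip": 0}, {"ax": 0, "ay": 0, "az": 0, "dx": 0, "dy": 0, "dz": 0.04, "grip": 0}])

```text
time_s: 14.75
position: [0.6376, 0.0393, 0.3213]
orientation: [3.136, 0.194, 0.001]
wrist_force: [-4.7, 0.9, 7.4]
opening: 0.004
```

Request:
move_arm(targets=[{"ax": 0, "ay": 0, "az": 0, "dx": 0, "dy": 0, "dz": 0.02, "grip": 0}, {"ax": 0, "ay": 0, "az": 0, "dx": 0, "dy": 0, "dz": 0.02, "grip": 0}])

```text
time_s: 14.95
position: [0.6376, 0.0393, 0.3213]
orientation: [3.136, 0.194, 0.001]
wrist_force: [-4.7, -0.7, 9.5]
opening: 0.002
```

Request:
move_arm(targets=[{"ax": 0, "ay": 0, "az": 0, "dx": 0, "dy": 0, "dz": 0.02, "grip": 0}, {"ax": 0, "ay": 0, "az": 0, "dx": 0, "dy": 0, "dz": 0.02, "grip": 0}, {"ax": 0, "ay": 0, "az": 0, "dx": 0, "dy": 0, "dz": 0.02, "grip": 0}, {"ax": 0, "ay": 0, "az": 0, "dx": 0, "dy": 0, "dz": 0.02, "grip": 0}, {"ax": 0, "ay": 0, "az": 0, "dx": 0, "dy": 0, "dz": 0.02, "grip": 0}, {"ax": 0, "ay": 0, "az": 0, "dx": 0, "dy": 0, "dz": 0.02, "grip": 0}, {"ax": 0, "ay": 0, "az": 0, "dx": 0, "dy": 0, "dz": 0.02, "grip": 0}, {"ax": 0, "ay": 0, "az": 0, "dx": 0, "dy": 0, "dz": 0.02, "grip": 0}, {"ax": 0, "ay": 0, "az": 0, "dx": 0, "dy": 0, "dz": 0.02, "grip": 0}, {"ax": 0, "ay": 0, "az": 0, "dx": 0, "dy": 0, "dz": 0.02, "grip": 0}])

```text
time_s: 15.95
position: [0.6376, 0.0393, 0.3213]
orientation: [3.136, 0.194, 0.001]
wrist_force: [-5.1, -1.0, 10.2]
opening: 0.005
```

Request:
move_arm(targets=[{"ax": 0, "ay": 0, "az": 0, "dx": 0, "dy": 0, "dz": -0.1, "grip": 0}, {"ax": 0, "ay": 0, "az": 0, "dx": 0, "dy": 0, "dz": -0.5, "grip": 0}, {"ax": 0, "ay": 0, "az": 0, "dx": 0, "dy": 0, "dz": -2, "grip": 0}, {"ax": 0, "ay": 0, "az": 0, "dx": 0, "dy": 0, "dz": -6, "grip": 0}, {"ax": 0, "ay": 0, "az": 0, "dx": -4, "dy": 0, "dz": -10, "grip": 0}, {"ax": 0, "ay": 0, "az": 0, "dx": -8, "dy": 3, "dz": -12, "grip": 0}, {"ax": 0, "ay": 0, "az": 0, "dx": -12, "dy": 7, "dz": -12, "grip": 0}, {"ax": 0, "ay": 0, "az": 0, "dx": -15, "dy": 11, "dz": -12, "grip": 0}, {"ax": 0, "ay": 0, "az": 0, "dx": -18, "dy": 15, "dz": -12, "grip": 0}, {"ax": 0, "ay": 0, "az": 0, "dx": -20, "dy": 19, "dz": -12, "grip": 0}, {"ax": 0, "ay": 0, "az": 0, "dx": -21, "dy": 23, "dz": -12, "grip": 0}, {"ax": 0, "ay": 0, "az": 0, "dx": -22, "dy": 27, "dz": -12, "grip": 0}, {"ax": 0, "ay": 0, "az": 0, "dx": -22, "dy": 30, "dz": -12, "grip": 0}, {"ax": 0, "ay": 0, "az": 0, "dx": -22, "dy": 30, "dz": -12, "grip": 0}, {"ax": 0, "ay": 0, "az": 0, "dx": -22, "dy": 30, "dz": -12, "grip": 0}])

```text
time_s: 17.45
position: [0.4562, -0.2858, 0.4406]
orientation: [3.136, 0.193, 0.0]
wrist_force: [0.3, 1.1, -0.6]
opening: 0.007
```

```bash
python3 - <<'E'
from h import *
where()
s=shot('side','side8');t=shot('top','top8')
a=cv2.imread('pics/side8.png')[140:310,150:350];b=cv2.imread('pics/top8.png')[90:260,250:400]
cv2.imwrite('pics/z8.png',np.hstack([cv2.resize(x,None,fx=2.2,fy=2.2,interpolation=2) for x in (a,b)]))
# cabinet motion: register before/after patches
for n,bx in (('side',(150,150,240,285)),('top',(255,95,400,205))):
    x0,y0,x1,y1=bx; A,B=[cv2.imread(f'pics/{n}{k}.png',0)[y0:y1,x0:x1].astype(np.float32) for k in (0,8)]
    print(n,cv2.phaseCorrelate(A,B,cv2.createHanningWindow(A.shape[::-1],cv2.CV_32F)))
where()
E
```

```text
tip [ 0.4563 -0.2858  0.2416] yaw 0.1228 F [ 0.26  1.05 -0.58] t 17.45 open 0.007
side ((-0.041914542366036756, 0.5205883734635677), 0.9331664919755096)
top ((0.04895825862250547, -0.002953300782827739), 0.9230658755832248)
tip [ 0.4565 -0.2848  0.2417] yaw 0.1246 F [-0.5  -0.2  -0.11] t 17.55 open 0.002
```

View pics/z8.png

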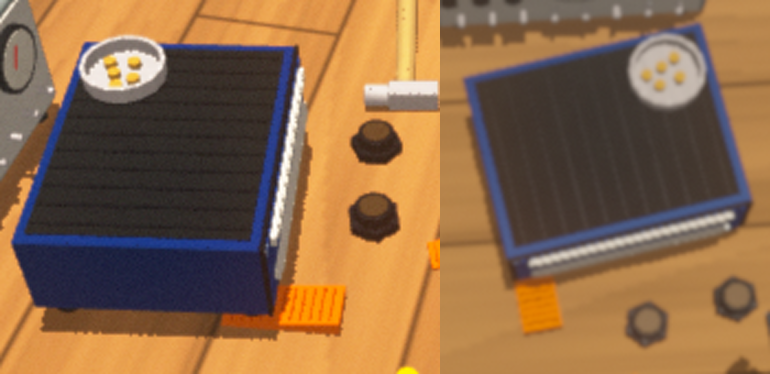

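View pics/top8.png

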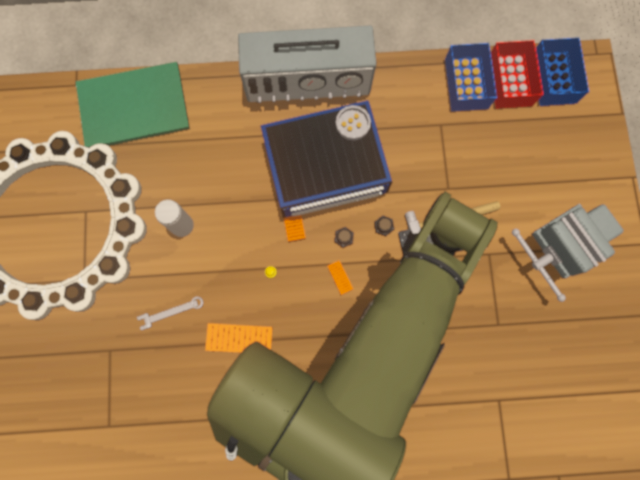

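```bash
python3 - <<'E'
import cv2,numpy as np
for nm,bx in (('left',(160,155,240,285)),('frontL',(200,200,272,288)),('backR',(165,150,240,220)),('radio(ref)',(40,125,160,290)),('can(ref)',(190,340,260,430))):
    x0,y0,x1,y1=bx
    for k in (1,2,3,5,6,8):
        A,B=[cv2.imread(f'pics/side{j}.png',0)[y0:y1,x0:x1].astype(np.float32) for j in (0,k)]
        d,_=cv2.phaseCorrelate(A,B,cv2.createHanningWindow(A.shape[::-1],cv2.CV_32F)); print(nm,k,np.round(d,2))
E
```

```text
left 1 [0.03 0.55]
left 2 [0.05 0.54]
left 3 [0.02 0.58]
left 5 [-0.06  0.59]
left 6 [0.03 0.53]
left 8 [-0.02  0.57]
frontL 1 [-0.11 -0.01]
frontL 2 [-0.05  0.26]
frontL 3 [-0.02  0.11]
frontL 5 [-0.3   0.12]
frontL 6 [-0.14 -0.01]
frontL 8 [-0.04 -0.06]
backR 1 [ 0.5  -0.02]
backR 2 [0.53 0.04]
backR 3 [0.51 0.02]
backR 5 [0.46 0.06]
backR 6 [0.49 0.04]
backR 8 [0.45 0.07]
radio(ref) 1 [0.02 0.01]
radio(ref) 2 [0.02 0.03]
radio(ref) 3 [-0.   -0.01]
radio(ref) 5 [0.01 0.01]
radio(ref) 6 [0.01 0.03]
radio(ref) 8 [-0.04  0.01]
can(ref) 1 [-0.04  0.02]
can(ref) 2 [-0.03 -0.  ]
can(ref) 3 [-0.01  0.03]
can(ref) 5 [-0.01 -0.04]
can(ref) 6 [-0.  0.]
can(ref) 8 [-0.02 -0.02]
```

```bash
python3 - <<'E'
from h import *
where(); print(sign_off())
E
```

```text
tip [ 0.4565 -0.2848  0.2417] yaw 0.1246 F [-0.5  -0.2  -0.11] t 17.55 open 0.002
the job is handed in; nothing more can be done
None
```

The wedge is seated under the front left foot. The press test held, and I handed the job in at 17.55 s with the hand well clear.

- **Wedge:** I pushed it, thin edge first, with the closed fingers. The push stayed below about 2 N, the level of the sensor noise, until the slope met the foot. I stopped at about 9 N and backed off. The measured foot axis lay about 2 mm off the wedge's centre line.
- **Press:** I pressed on the cabinet's top above that foot with about 10 N for a little over a second. The fingertip sank only 0.1–0.2 mm after contact.
- **Last pictures:** The cabinet had not visibly moved in either camera. The wedge still sits under the corner, and I saw nothing else disturbed. The 0.5 px shift that my side-view comparison first showed was an artefact, because it also appears between two pictures taken before any motion.
- **Disagreements:** My cabinet corner picks missed the given size by up to about 3.5 px. The cabinet's position was therefore known only to roughly 4 mm, which was enough for this job. The first move call was refused for missing keys and moved nothing.
- **Not checked:** I could not measure the load on the wedge directly after backing off. I inferred it from the push force and the press test.

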